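Stack the boards in the seaweed press and wind it tight

TASK

Make up the little seaweed press: push the three round boards from their shelves on to the steel plate, lowest shelf first (walnut, then cork, then white), without lifting them, each let go centred over the plate to within 8 millimetres before the next one follows. Then hold the loose black sleeve of the crank and wind it clockwise until you feel the sprung foot come down on the stack, and about a tenth of a turn more so that it is snugly clamped but not crushed, keeping hold of the sleeve as long as the crank turns; let go and leave everything else on the table alone.

Things in the scene. Friction and masses are not known exactly. Their poses are not given: they have to be found in the camera images.
- walnut_board: dark brown round board, 100 mm across, 16 mm thick, about 0.16 kg, loose, lying on the lowest shelf; the bottom layer. Origin: centre of its underside, z up. Slides freely (friction about that of wood)
- cork_board: cork-brown round board, 100 mm across, 16 mm thick, about 0.12 kg, lying on the middle shelf; the middle layer. Origin: centre of its underside
- white_board: white round board, 100 mm across, 16 mm thick, about 0.14 kg, lying on the highest shelf; the top layer. Origin: centre of its underside
- shelf_low: plywood shelf, 120 x 120 mm, fixed, top 42 mm above the table (2 mm above the plate), holds the walnut board. Origin: under its middle at table level. The three shelves stand square to the press against three sides of the plate (robot's side, left, right; which is where changes), each with its middle 125 mm from the plate's centre, so that its inner edge is 65 mm from that centre
- shelf_mid: the same shelf, top 58 mm above the table (2 mm above a walnut board on the plate), holds the cork board. Origin: under its middle at table level
- shelf_high: the same shelf, top 74 mm above the table (2 mm above walnut and cork boards on the plate), holds the white board. Origin: under its middle at table level
- plate_centre (a point): centre of the top face of the fixed round steel plate, 120 mm across, top 40 mm above the table; the stack is centred here, below the press's spindle (14 mm across) with its sprung round rubber foot, 36 mm across, 10 mm thick, which hangs 22 to 40 mm above the finished stack's top, differently each time. While pushing, the gripper's body may hit foot or arm unless it leans away from the spindle
- press: blue fixed press frame. Origin: at table level on the spindle axis. Its +x points to the column (36 mm wide, 200 mm high, near face 94 mm from the axis); from there an arm 20 mm wide, underside 170 mm above the table, reaches to the spindle, whose top is up to 245 mm above the table. A drive housing 20 mm high, 30 mm wide runs from the column round the outside of the +y shelf to the crank post
- crank_axis (a point): point on the upright axis of the crank, which lowers the foot when wound clockwise seen from above (half a turn to a full one brings it to the stack), turns stiffly (10 N at the sleeve) and stays where it is left, 80 mm above the table, level with the middle of the sleeve. Once the foot is on the stack, its spring adds about 7.5 N at the sleeve per rad turned (58 N more on the stack)
- sleeve_mid (a point): middle of the crank's upright black grip sleeve: 28 mm across, 50 mm tall, from 55 to 105 mm above the table, open above, 50 mm from the crank axis. It spins freely on its pin, so that a gripper can hold it from above without turning while it goes round
- dive_light: black and yellow dive light lying on the table, 150 mm long, 50 mm high; bystander. Origin: centre of its underside
- mask_box: clear mask box, 114 x 184 x 81 mm; bystander. Origin: centre of its underside
- fin_buckle: blue plastic fin buckle, 70 x 50 x 12 mm; bystander. Origin: centre of its underside
- shell_dish: white ceramic shell dish, about 140 mm, 33 mm high; bystander. Origin: near the middle of its underside
- mug: blue mug, 80 mm across, 90 mm high; bystander. Origin: centre of its underside
- sleeve: the same sleeve as a body; origin at its lower end on its axis, turning with it. Wanted in the end: the foot pressing on the stack with 15 to 75 N
Things that resemble listed ones, but are neither listed nor needed, are in the scene too. What is shaped like the cork_board but blue, purple or turquoise is not meant.

How it is judged:
By the outcome, as a careful person would: the job done as asked, in the order asked, and still so for the second after the job is handed in, with the robot touching nothing.
It also fails if it takes over 72 s, if anything falls off the work surface, if the arm or the gripper's body presses on something with over 40 N, if the wrist force passes 120 N, or if a joint passes its speed limit or range.

ROBOT

A 6-joint arm with a two-finger parallel gripper is mounted at the origin on the work surface. World frame = base frame: x ahead of the robot, y to its left, z up, the work surface at z = 0. Lengths are in m, angles in degrees, forces in N, time in s.
With the tool pointing down it reaches from about 0.375 to 0.9 m from the base axis. Payload 3.1 kg.
Tool frame: the origin (TCP) lies on the centre line of the jaws, within the pads' length; the fingertips stand 25 mm ahead of it and the grasp point (between the pads) lies 6 mm ahead of it; z points along the fingers, y is the line along which they close (so a half turn about z gives the same grasp; the last joint's range is limited). The gripper opens to 87 mm and grips with 3 to 60 N. Pads are 19 mm wide; open, the fingers measure 117 mm over their backs; the gripper's body (75 mm by 190 mm) begins 51 mm behind the grasp point.
Start: joints at [61.564, 30.224, 82.088, -0, 67.689, -10.227], TCP at [0.195, 0.594, 0.248] pointing down, gripper open.
Joint ranges: [-176.69, 176.69], [-43.24, 126.21], [12.49, 139.97], [-82, 262], [0, 151.66], [-163.58, 163.58]. Speed limits (degrees/s): [159.86, 159.86, 180, 180, 180, 180].

INTERFACE

Orientations are given as a 3x3 rotation matrix whose columns are the frame's x, y, z axes.
In Python, from rig import bot, cams, models gives the robot as it stands. The module is installed in compiled form; this text tells all that it offers.
- The arm moves only by the shell command python3 -m handwheel 'ROWS' [OPENING]. ROWS is JSON, a list of rows, each a list of 6 numbers: the shift along the world's x, y, z each as a share of 1 m, from -1 to 1, then the turn, a rotation vector about the world's x, y, z each as a share of 2 rad, from -1 to 1. In form: [[dx, dy, dz, wx, wy, wz], ...]. A call has exactly 8 rows; each row is the pose to reach, as a shift and turn from the pose commanded when the call began; what a row does not reach only later rows make up. A row lasts 1/12 s, in which the tool goes at most 41.7 mm and 7.16 degrees, less where a joint would pass 70% of its speed; a pose out of reach is approached as far as the arm can. A call with a number of a shift or a turn outside -1 to 1 is refused whole. A call with a gripper value outside its range is refused whole. OPENING is the opening, from -1 (shut) to 1 (fully open), so that 0 is half open, set as the call begins (- or left out, the last holds). The fingers move at their own pace and stop on an object; the grip force is fixed at half the most. Time passes only in rows, so rows that repeat a pose let the fingers close, or fill a call up. It gives the time, the measured TCP pose, the force, the opening and the grip force at its end, in the units of the state.
- bot.read_state(): the state, without advancing time (a new reading comes with each control period).
- cams.capture(name): name is "side" or "top" or "wrist"; returns (picture, depth): 400x640x3 uint8, blue, green, red; 400x640 float32, m along the optical axis (not along the pixel's ray), 0 where there is no reading.
- cams.calibration(name): a dict with "mtx" (3x3 intrinsics, pixels), "R" (3x3) and "t" (3): a world point X has camera coordinates R X + t; the wrist camera has in their place "tool_from_camera" (4x4, takes a point from camera to tool coordinates, whose origin is the TCP and whose axes are the flange's). Camera axes: x right, y down, z forward; pixel columns grow to the right and rows downward; lengths in m; the calibration is good to about 2 mm. A picture is of the moment at which its call begins: read the wrist's pose just before it. calibration takes no time and is no camera call.
- bot.hand_in(): hands the job in; it is judged then, once.
Trained networks look in the newest picture that a camera, given by its name, has taken for a name from the list of things; names that differ only in an ending like _2 or _b are one class to them, and where a whole thing is asked for, a point or a joint stands for the part that bears it (a point fixed in the world has none). Each returns a list of dicts, best first, with "conf" (0 to 1); they miss things now and then, are a little off and sometimes report something else, mostly with a low value. They report only what shows in the picture. A call takes as long as a camera call. They do not tell look-alikes from the thing itself.
- models.spot_in(query, camera): "position" ([column, row] in pixels, amid what is visible of it).
- models.tip_of(query, camera): "position" ([column, row] in pixels: a listed point, or the origin of a listed thing).
The state is a dict: "time_s": time; "joint_positions": joint angles; "qvel": joint speeds; "tau": joint torques, N m; "position": TCP position; "tcp_rot": TCP orientation; "force": force on the tool from outside, world axes, zero at the start; "moment": the same for the moment, N m; "opening": opening from 0.0 (shut) to 1.0 (fully open); "grasp_force": force on a finger pad.
Only numpy, scipy, OpenCV 4.12 (cv2) and the standard library are available. Lean on these libraries where they do the work, as an engineer would, in place of code of your own. Each camera call takes 0.05 s, during which the arm holds its last target. There are 200 camera calls.

## Working session

There is one attempt and no reset: what is moved stays moved. The work goes in short steps, Python scripts to look and compute and a shell command to move; the robot and the scene stay as the last step left them, time stands still between calls to the robot, and variables do not carry over. Pictures are saved under pics/ and viewed, at most 10 in all, crops included, and the job is handed in when it is done.

```bash
ls; mkdir -p pics
cat > h.py <<'E'
import numpy as np, cv2
from rig import bot, cams, models
def px2w(cam,u,v,z=None,d=None):
    c=cams.calibration(cam);K=np.array(c["mtx"])
    r=np.linalg.inv(K)@np.array([u,v,1.])
    if cam=="wrist":
        s=bot.read_state();T=np.eye(4);T[:3,:3]=s["tcp_rot"];T[:3,3]=s["position"]
        M=T@np.array(c["tool_from_camera"]);R=M[:3,:3];o=M[:3,3]
    else:
        R=np.array(c["R"]).T;o=-R@np.array(c["t"])
    r=R@r
    if d is None: d=(z-o[2])/r[2]
    return o+d*r
E
python3 - <<'E'
from h import *
np.set_printoptions(precision=3,suppress=True)
s=bot.read_state();print(s)
for c in("top","side"):
    im,d=cams.capture(c);cv2.imwrite(f"pics/{c}0.png",im);np.save(f"{c}0.npy",d)
    for q,z in(("walnut_board",.05),("cork_board",.066),("white_board",.082),("plate_centre",.04),("crank_axis",.08),("sleeve_mid",.08),("press",0),("shelf_low",0),("shelf_mid",0),("shelf_high",0)):
        for f in("tip_of",):
            r=getattr(models,f)(q,c)
            zz={"walnut_board":.042,"cork_board":.058,"white_board":.074}.get(q,z)
            print(c,q,[(np.round(x["position"],0),round(x["conf"],2),px2w(c,*x["position"],z=zz)) for x in r[:3]])
E
```

```text
pics
{'time_s': 0.0, 'joint_positions': array([ 61.566,  30.278,  82.156,  -0.   ,  67.69 , -10.228]), 'qvel': array([-0.018, -0.036,  0.053, -0.066, -0.031,  0.016]), 'tau': array([ -0.   , -44.005, -17.659,   0.063,   0.058,  -0.   ]), 'position': array([0.195, 0.593, 0.247]), 'tcp_rot': array([[-0.95 ,  0.312, -0.001],
       [ 0.312,  0.95 , -0.002],
       [ 0.   , -0.002, -1.   ]]), 'force': array([ 1.036, -0.627, -0.395]), 'moment': array([-0.004,  0.037,  0.028]), 'grasp_force': 0.0, 'opening': 1.001250235321106}
top walnut_board [(array([346., 157.]), 0.89, array([ 0.649, -0.069,  0.042]))]
top cork_board [(array([210., 279.]), 0.94, array([0.311, 0.306, 0.058])), (array([265., 250.]), 0.9, array([0.386, 0.158, 0.058])), (array([355., 221.]), 0.7, array([ 0.463, -0.09 ,  0.058]))]
top white_board [(array([304., 204.]), 0.68, array([0.508, 0.048, 0.074]))]
top plate_centre [(array([307., 159.]), 0.75, array([0.647, 0.042, 0.04 ])), (array([468., 165.]), 0.44, array([ 0.619, -0.418,  0.04 ]))]
top crank_axis [(array([227., 200.]), 0.93, array([0.524, 0.259, 0.08 ])), (array([2
[... 964 characters left out ...]
centre [(array([324., 191.]), 0.57, array([0.644, 0.048, 0.04 ]))]
side crank_axis [(array([252., 167.]), 0.67, array([0.518, 0.249, 0.08 ]))]
side sleeve_mid [(array([238., 170.]), 0.57, array([0.474, 0.268, 0.08 ]))]
side press [(array([299., 185.]), 0.38, array([0.629, 0.15 , 0.   ]))]
side shelf_low [(array([351., 224.]), 0.79, array([ 0.639, -0.085,  0.   ])), (array([346., 335.]), 0.66, array([ 0.36, -0.35,  0.  ]))]
side shelf_mid [(array([297., 185.]), 0.87, array([0.626, 0.156, 0.   ])), (array([391., 328.]), 0.47, array([ 0.463, -0.415,  0.   ]))]
side shelf_high [(array([294., 220.]), 0.6, array([0.519, 0.044, 0.   ])), (array([443., 298.]), 0.18, array([ 0.638, -0.446,  0.   ]))]
```

View pics/top0.png

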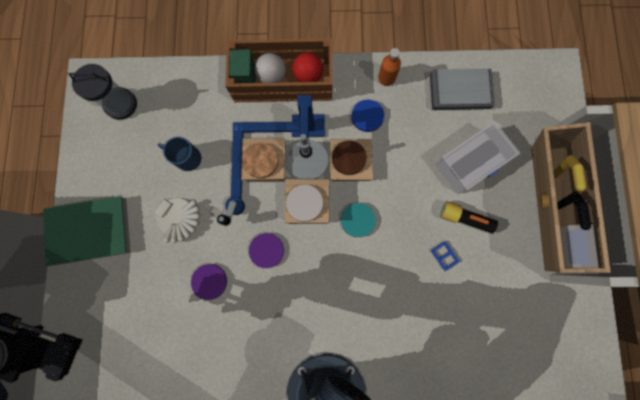

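View pics/side0.png

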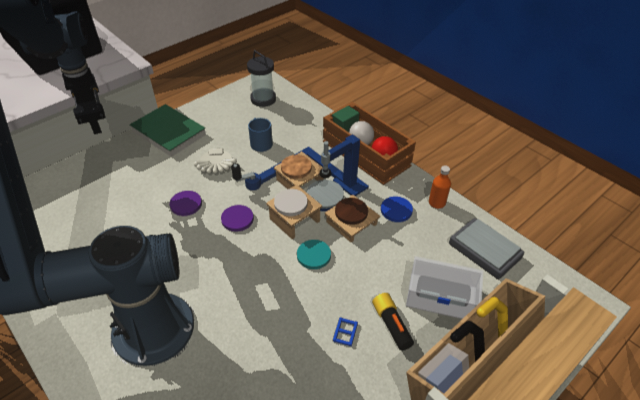

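The top view shows the walnut at (349,157) on the right shelf, cork at (262,160) on the left shelf and white at (304,202) on the robot-side shelf. The plate is at (307,159) with the column at (308,125), and the crank post is at (233,203) with the sleeve at (223,219).

Look-alike discs: purple (209,281) and (266,250), turquoise (358,219), blue (368,115). None of them sits on a shelf, and the chosen boards do. The network's "cork" hits were all discs of the wrong colour, so I reject them.

Next I measure with depth.

```bash
cat > fit.py <<'E'
from h import *
def cloud(cam,d):
    v,u=np.mgrid[0:400,0:640]
    c=cams.calibration(cam);K=np.array(c["mtx"]);ray=np.stack([(u-K[0,2])/K[0,0],(v-K[1,2])/K[1,1],np.ones(u.shape)],-1)*d[...,None]
    if cam=="wrist":
        s=bot.read_state();T=np.eye(4);T[:3,:3]=s["tcp_rot"];T[:3,3]=s["position"];M=T@np.array(c["tool_from_camera"])
        return ray@M[:3,:3].T+M[:3,3]
    return (ray-np.array(c["t"]))@np.array(c["R"])
def circ(P,d,c,zt,r=.065,tol=.005):
    m=(d>0)&(np.hypot(P[...,0]-c[0],P[...,1]-c[1])<r)&(abs(P[...,2]-zt)<tol)
    if m.sum()<8: return None
    Q=P[m]; (x,y),R=cv2.minEnclosingCircle(Q[:,:2].astype(np.float32))
    return np.round([x,y,R,np.median(Q[:,2]),m.sum(),*Q[:,:2].mean(0)],4)
E
python3 - <<'E'
from fit import *
for cam in("top","side"):
    d=np.load(cam+"0.npy");P=cloud(cam,d)
    for n,c,z in(("walnut",(.65,-.075),.058),("cork",(.65,.172),.074),("white",(.51,.047),.090)):
        print(cam,n,circ(P,d,c,z))
    print("plate",circ(P,d,(.648,.043),.04,.06,.004),"sleeve",circ(P,d,(.47,.268),.103,.03,.006),"post",circ(P,d,(.522,.25),.09,.02,.03))
    m=(d>0)&(np.hypot(P[...,0]-.648,P[...,1]-.043)<.03)&(P[...,2]>.09);print(np.round(P[m][:,2],3).tolist()[:40])
    m=(d>0)&(abs(P[...,0]-.76)<.06)&(abs(P[...,1]-.043)<.06)&(P[...,2]>.19);print("col",P[m].min(0) if m.any() else 0,P[m].max(0) if m.any() else 0)
print({k:np.round(v,3) for k,v in cams.calibration("wrist").items()})
im=cv2.imread("pics/top0.png")[100:240,160:400];cv2.imwrite("pics/top0c.png",cv2.resize(im,None,fx=3.3,fy=3.3,interpolation=2))
E
```

```text
top walnut [ 6.463e-01 -7.750e-02  5.010e-02  5.820e-02  9.330e+02  6.460e-01
 -7.750e-02]
top cork [6.388e-01 1.719e-01 5.020e-02 7.380e-02 9.570e+02 6.381e-01 1.717e-01]
top white [5.135e-01 4.740e-02 5.010e-02 8.990e-02 1.047e+03 5.127e-01 4.760e-02]
plate [6.479e-01 4.300e-02 6.000e-02 4.000e-02 1.015e+03 6.411e-01 4.050e-02] sleeve [4.703e-01 2.662e-01 1.410e-02 1.040e-01 8.100e+01 4.699e-01 2.652e-01] post None
[0.2, 0.199, 0.196, 0.199, 0.201, 0.199, 0.2, 0.2, 0.199, 0.201, 0.201, 0.202, 0.2, 0.198, 0.197, 0.2, 0.202, 0.201, 0.197, 0.199, 0.201, 0.2, 0.198, 0.201, 0.203, 0.201, 0.199, 0.201, 0.2, 0.199, 0.202, 0.2, 0.242, 0.243, 0.242, 0.243, 0.201, 0.202, 0.199, 0.242]
col [0.7005378  0.02308012 0.19157154] [0.77015918 0.0567324  0.20475286]
side walnut [ 6.438e-01 -7.940e-02  5.150e-02  5.570e-02  4.930e+02  6.412e-01
 -7.890e-02]
side cork [6.340e-01 1.700e-01 5.250e-02 7.160e-02 3.720e+02 6.332e-01 1.707e-01]
side white [5.081e-01 4.810e-02 5.270e-02 8.780e-02 5.120e+02 5.081e-01 4.630e-02]
plate [6.452e-01 4.210e-02 5.870e-02 3.830e-02 4.600e+02 6.472e-01 3.940e-02] sleeve [4.666e-01 2.658e-01 1.620e-02 1.011e-01 4.900e+01 4.653e-01 2.657e-01] post None
[0.238, 0.239, 0.242, 0.241, 0.239, 0.242, 0.238, 0.241, 0.24, 0.24, 0.244, 0.238, 0.24, 0.233, 0.238, 0.237, 0.24, 0.239, 0.231, 0.234, 0.236, 0.233, 0.233, 0.229, 0.232, 0.231, 0.229, 0.226, 0.226, 0.227, 0.229, 0.2, 0.219, 0.223, 0.227, 0.225, 0.195, 0.195, 0.201, 0.219]
col [0.70040047 0.01973731 0.19012202] [0.76980779 0.05881995 0.2030282 ]
{'mtx': array([[318.265,   0.   , 319.985],
       [  0.   , 318.265, 199.547],
       [  0.   ,   0.   ,   1.   ]]), 'tool_from_camera': array([[-0.   , -0.964, -0.266,  0.072],
       [ 1.   , -0.   ,  0.   ,  0.   ],
       [-0.   , -0.266,  0.964, -0.135],
       [ 0.   ,  0.   ,  0.   ,  1.   ]])}
```

View pics/top0c.png

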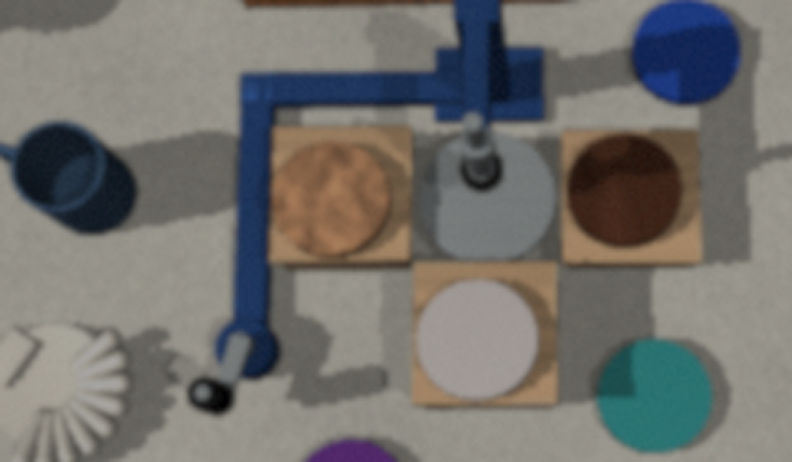

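The crop confirms the choice: walnut, cork and white on their shelves, the crank lower left and the sleeve at crop (210,395). The shelves are square to world axes to within about 1°. Each board gets pushed with two fingers 60 mm apart, leaning 25° away from the spindle.

```bash
cat > goal.py <<'E'
# x y z yaw leanx leany -> shift (m) and turn share (rotvec/2rad) from measured pose
import sys
from h import *
from scipy.spatial.transform import Rotation as R
x,y,z,yaw,lx,ly=map(float,sys.argv[1:])
s=bot.read_state()
t=R.from_euler('x',lx,degrees=True)*R.from_euler('y',ly,degrees=True)*R.from_euler('z',yaw,degrees=True)*R.from_euler('x',180,degrees=True)
w=(t*R.from_matrix(s["tcp_rot"]).inv()).as_rotvec()
print("t",s["time_s"],"shift",np.round(np.array([x,y,z])-s["position"],4),"turn",np.round(w/2,4),"deg",np.degrees(np.linalg.norm(w)).round(1))
E
python3 goal.py .646 -.17 .30 90 25 0
python3 - <<'E'
from fit import *
d=np.load("top0.npy");P=cloud("top",d)
m=(d>0)&(np.hypot(P[...,0]-.522,P[...,1]-.252)<.07)&(P[...,2]>.025)
for u,v in zip(*np.nonzero(m)[::-1]): print((u,v),np.round(P[v,u],3),end=";")
E
```

```text
t 1.1 shift [ 0.4507 -0.7637  0.0525] turn [ 0.1887  0.1366 -0.616 ] deg 75.5
(np.int64(236), np.int64(188)) [0.567 0.249 0.026];(np.int64(236), np.int64(191)) [0.558 0.249 0.025];(np.int64(236), np.int64(192)) [0.555 0.248 0.026];(np.int64(237), np.int64(192)) [0.555 0.245 0.026];(np.int64(231), np.int64(196)) [0.542 0.26  0.037];(np.int64(232), np.int64(196)) [0.542 0.257 0.035];(np.int64(233), np.int64(196)) [0.542 0.255 0.032];(np.int64(234), np.int64(196)) [0.542 0.252 0.035];(np.int64(235), np.int64(196)) [0.542 0.249 0.035];(np.int64(236), np.int64(196)) [0.541 0.245 0.038];(np.int64(237), np.int64(196)) [0.542 0.244 0.032];(np.int64(229), np.int64(197)) [0.539 0.266 0.034];(np.int64(230), np.int64(197)) [0.539 0.263 0.035];(np.int64(231), np.int64(197)) [0.539 0.261 0.034];(np.int64(232), np.int64(197)) [0.539 0.257 0.036];(np.int64(233), np.int64(197)) [0.539 0.254 0.037];(np.int64(234), np.int64(197)) [0.539 0.252 0.034];(np.int64(235), np.int64(197)) [0.538 0.247 0.041];(np.int64(236), np.int64(197)) [0.539 0.246 0.035];(np.int64(237), np.int64(197)) [0.538 0.243 0.037];(n
[... 20106 characters left out ...]
, np.int64(223)) [0.46  0.258 0.081];(np.int64(228), np.int64(223)) [0.461 0.257 0.073];(np.int64(229), np.int64(223)) [0.461 0.256 0.066];(np.int64(230), np.int64(223)) [0.463 0.256 0.054];(np.int64(222), np.int64(224)) [0.458 0.272 0.079];(np.int64(223), np.int64(224)) [0.457 0.267 0.087];(np.int64(224), np.int64(224)) [0.457 0.265 0.083];(np.int64(225), np.int64(224)) [0.457 0.263 0.079];(np.int64(226), np.int64(224)) [0.458 0.261 0.078];(np.int64(227), np.int64(224)) [0.458 0.261 0.069];(np.int64(228), np.int64(224)) [0.459 0.259 0.065];(np.int64(229), np.int64(224)) [0.46  0.258 0.057];(np.int64(226), np.int64(225)) [0.457 0.266 0.06 ];(np.int64(227), np.int64(225)) [0.457 0.263 0.058];
```

```bash
python3 -m handwheel '[[0,0,0.04,0,0,0],[0.02,-0.03,0.07,0,0,-0.05],[0.04,-0.06,0.08,0,0,-0.1],[0.06,-0.09,0.08,0,0,-0.15],[0.08,-0.13,0.08,0,0,-0.2],[0.1,-0.165,0.08,0,0,-0.25],[0.12,-0.2,0.08,0,0,-0.3],[0.14,-0.235,0.08,0,0,-0.35]]' 0.38
python3 goal.py .646 -.17 .33 90 25 0
```

```text
time_s: 1.77
position: [0.3357, 0.3569, 0.3278]
tcp_rot: [[-0.521, 0.853, 0.001], [0.853, 0.521, 0.0], [-0.0, 0.001, -1.0]]
force: [2.0, 0.1, -0.0]
opening: 0.695
grasp_force: 0.0
t 1.7667 shift [ 0.3103 -0.5269  0.0022] turn [ 0.2126  0.0602 -0.2698] deg 40.0
```

```bash
python3 -m handwheel '[[0.02,-0.035,0,0.03,0.01,-0.04],[0.04,-0.07,0,0.06,0.02,-0.08],[0.06,-0.105,0,0.09,0.025,-0.11],[0.08,-0.14,0,0.12,0.03,-0.15],[0.1,-0.175,0,0.15,0.04,-0.19],[0.12,-0.21,0,0.18,0.05,-0.23],[0.14,-0.245,0,0.21,0.06,-0.27],[0.16,-0.275,0,0.2126,0.0602,-0.2698]]' >/dev/null
python3 -m handwheel '[[0.02,-0.035,0,0,0,0],[0.04,-0.07,0,0,0,0],[0.06,-0.105,0,0,0,0],[0.08,-0.14,0,0,0,0],[0.1,-0.175,0,0,0,0],[0.12,-0.21,0,0,0,0],[0.14,-0.235,0,0,0,0],[0.15,-0.252,0,0,0,0]]'
python3 goal.py .646 -.17 .072 90 25 0
```

```text
time_s: 3.1
position: [0.6471, -0.1719, 0.3268]
tcp_rot: [[-0.003, 1.0, 0.002], [0.907, 0.002, 0.421], [0.421, 0.003, -0.907]]
force: [-0.2, -0.1, -0.6]
opening: 0.689
grasp_force: 0.0
t 3.1 shift [-0.0011  0.0019 -0.2548] turn [ 0.0007  0.0013 -0.0008] deg 0.2
```

```bash
python3 -m handwheel '[[-0.001,0.002,-0.035,0,0,0],[-0.001,0.002,-0.07,0,0,0],[-0.001,0.002,-0.105,0,0,0],[-0.001,0.002,-0.14,0,0,0],[-0.001,0.002,-0.175,0,0,0],[-0.001,0.002,-0.21,0,0,0],[-0.001,0.002,-0.24,0,0,0],[-0.001,0.002,-0.255,0,0,0]]'
python3 - <<'E'
from fit import *
im,d=cams.capture("side");cv2.imwrite("pics/s1.png",cv2.resize(im[110:310,230:480],None,fx=3,fy=3,interpolation=2))
E
python3 goal.py .648 -.016 .072 90 25 0
```

```text
time_s: 3.77
position: [0.6422, -0.1653, 0.0683]
tcp_rot: [[-0.002, 1.0, -0.006], [0.905, 0.005, 0.425], [0.425, -0.005, -0.905]]
force: [-0.9, -0.1, -0.6]
opening: 0.688
grasp_force: 0.0
t 3.8167 shift [0.0065 0.149  0.0052] turn [-0.002  -0.0033 -0.0022] deg 0.5
```

View pics/s1.png

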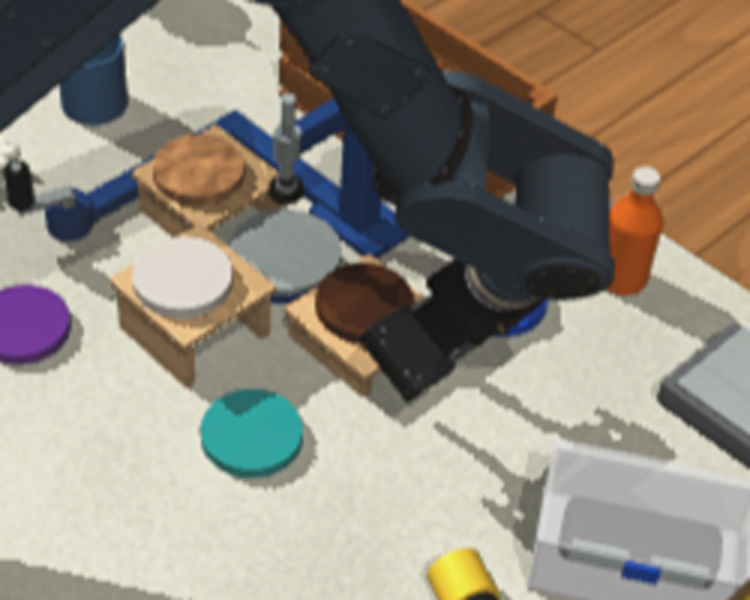

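The picture shows the fingers at the outer edge of the low shelf (crop (375,375)), clear of everything, with walnut ahead at (365,300). Now I push.

```bash
python3 -m handwheel '[[0.004,0,0.005,0,0,0],[0.005,0.007,0.005,0,0,0],[0.005,0.014,0.005,0,0,0],[0.005,0.021,0.005,0,0,0],[0.005,0.028,0.005,0,0,0],[0.005,0.035,0.005,0,0,0],[0.005,0.042,0.005,0,0,0],[0.005,0.049,0.005,0,0,0]]'
python3 - <<'E'
from fit import *
im,d=cams.capture("top");P=cloud("top",d)
print(circ(P,d,(.648,-.045),.058,.09))
im,d=cams.capture("side");P=cloud("side",d)
print(circ(P,d,(.648,-.045),.057,.09))
E
python3 goal.py .648 -.016 .072 90 25 0
```

```text
time_s: 4.48
position: [0.6495, -0.1172, 0.0784]
tcp_rot: [[-0.005, 1.0, 0.0], [0.907, 0.005, 0.421], [0.421, 0.002, -0.907]]
force: [-0.8, -2.9, 4.1]
opening: 0.691
grasp_force: 2.5
None
[ 6.305e-01 -3.130e-02  6.660e-02  5.530e-02  1.950e+02  6.379e-01
 -4.150e-02]
t 4.5833 shift [-0.0015  0.1    -0.0064] turn [-0.0004  0.0009 -0.0025] deg 0.3
```

The height reading was a transient, so the fingers now ride about 6 mm too high. I back off, lower and let it settle before reading.

```bash
python3 -m handwheel '[[0,-0.01,0,0,0,0],[-0.001,-0.02,0,0,0,0],[-0.001,-0.03,0,0,0,0],[-0.001,-0.035,-0.003,0,0,0],[-0.001,-0.035,-0.006,0,0,0],[-0.001,-0.035,-0.006,0,0,0],[-0.001,-0.035,-0.006,0,0,0],[-0.001,-0.035,-0.006,0,0,0]]'
python3 - <<'E'
from fit import *
im,d=cams.capture("top");P=cloud("top",d)
print(circ(P,d,(.648,-.055),.058,.075))
im,d=cams.capture("side");P=cloud("side",d)
print(circ(P,d,(.648,-.055),.057,.075))
E
python3 goal.py .648 -.016 .072 90 25 0
```

```text
time_s: 5.25
position: [0.648, -0.1519, 0.0713]
tcp_rot: [[-0.004, 1.0, -0.001], [0.906, 0.004, 0.423], [0.423, 0.0, -0.906]]
force: [0.3, 0.5, -0.0]
opening: 0.691
grasp_force: 0.0
None
[ 6.455e-01 -6.580e-02  5.160e-02  5.530e-02  4.640e+02  6.445e-01
 -5.930e-02]
t 5.35 shift [-0.0002  0.1358  0.0004] turn [-0.0002  0.0005 -0.0024] deg 0.3
```

```bash
python3 -m handwheel '[[0,0.012,0,0,0,0],[0,0.02,0,0,0,0],[0,0.027,0,0,0,0],[0,0.034,0,0,0,0],[0,0.041,0,0,0,0],[0,0.048,0,0,0,0],[0,0.055,0,0,0,0],[0,0.062,0,0,0,0]]'
python3 -m handwheel '[[0,0.007,0,0,0,0],[0,0.014,0,0,0,0],[0,0.021,0,0,0,0],[0,0.028,0,0,0,0],[0,0.034,0,0,0,0],[0,0.04,0,0,0,0],[0,0.045,0,0,0,0],[0,0.045,0,0,0,0]]'
python3 - <<'E'
from fit import *
for c in("top","side"):
    im,d=cams.capture(c);P=cloud(c,d)
    for z in(.058,.056): print(c,circ(P,d,(.648,.015),z,.075))
E
python3 goal.py .648 -.016 .072 90 25 0
```

```text
time_s: 6.02
position: [0.6483, -0.0897, 0.0716]
tcp_rot: [[-0.004, 1.0, -0.001], [0.906, 0.004, 0.423], [0.423, 0.001, -0.906]]
force: [-0.9, -0.6, 0.6]
opening: 0.692
grasp_force: 0.4
time_s: 6.68
position: [0.6478, -0.0438, 0.0714]
tcp_rot: [[-0.005, 1.0, -0.002], [0.906, 0.005, 0.424], [0.424, 0.0, -0.906]]
force: [0.2, -0.3, 0.3]
opening: 0.687
grasp_force: 0.1
top None
top None
side [6.424e-01 1.300e-02 5.130e-02 5.500e-02 1.340e+02 6.396e-01 3.390e-02]
side [6.425e-01 1.460e-02 5.180e-02 5.450e-02 1.790e+02 6.415e-01 3.540e-02]
t 6.7833 shift [-0.0001  0.0288  0.0006] turn [-0.0003  0.0004 -0.0024] deg 0.3
```

```bash
python3 -m handwheel '[[0,0.006,0,0,0,0],[0,0.012,0,0,0,0],[0,0.017,0,0,0,0],[0,0.021,0,0,0,0],[0,0.024,0,0,0,0],[0,0.026,0,0,0,0],[0,0.027,0,0,0,0],[0,0.027,0,0,0,0]]'
python3 -m handwheel '[[0,-0.01,0,0,0,0],[0,-0.03,0,0,0,0],[0,-0.05,0,0,0,0],[0,-0.08,0.02,0,0,0],[0,-0.11,0.05,0,0,0],[0,-0.14,0.09,0,0,0],[0,-0.14,0.13,0,0,0],[0,-0.14,0.17,0,0,0]]'
python3 - <<'E'
from fit import *
for c in("top","side"):
    im,d=cams.capture(c);P=cloud(c,d)
    cv2.imwrite(f"pics/w_{c}.png",im)
    for z in(.056,): print(c,circ(P,d,(.648,.043),z,.075))
E
```

```text
time_s: 7.45
position: [0.6482, -0.018, 0.0716]
tcp_rot: [[-0.005, 1.0, -0.001], [0.906, 0.005, 0.423], [0.423, 0.001, -0.906]]
force: [-0.1, -0.3, 0.2]
opening: 0.69
grasp_force: 0.2
time_s: 8.12
position: [0.6477, -0.1619, 0.2382]
tcp_rot: [[-0.0, 1.0, 0.0], [0.906, 0.0, 0.423], [0.423, 0.0, -0.906]]
force: [1.0, 0.1, -0.2]
opening: 0.694
grasp_force: 0.0
top [6.642e-01 1.125e-01 2.060e-02 5.770e-02 3.700e+01 6.627e-01 1.114e-01]
side [6.484e-01 5.160e-02 6.670e-02 5.390e-02 5.040e+02 6.438e-01 4.360e-02]
```

```bash
python3 -m handwheel '[[0,0,0.04,0,0,0],[0,0,0.08,-0.05,0,0],[0,0,0.11,-0.1,0,0],[0,0.03,0.12,-0.15,0,0],[0,0.065,0.12,-0.2,0,0],[0,0.1,0.12,-0.26,0,0],[0,0.135,0.12,-0.32,0,0],[0,0.17,0.12,-0.38,0,0]]'
python3 -m handwheel '[[0,0.035,0,-0.05,0,0],[0,0.07,0,-0.0563,0,0],[0,0.105,0,-0.0563,0,0],[0,0.14,0,-0.0563,0,0],[0,0.175,0,-0.0563,0,0],[-0.003,0.21,0,-0.0563,0,0],[-0.006,0.235,0,-0.0563,0,0],[-0.009,0.253,0,-0.0563,0,0]]'
python3 - <<'E'
from fit import *
for c in("top","side"):
    im,d=cams.capture(c);P=cloud(c,d)
    cv2.imwrite(f"pics/w_{c}.png",im)
    print(c,circ(P,d,(.648,.043),.056,.058), circ(P,d,(.639,.172),.073,.06))
E
python3 goal.py .639 .265 .0875 90 -25 0
```

```text
time_s: 8.88
position: [0.6481, 0.0123, 0.3588]
tcp_rot: [[-0.002, 1.0, 0.002], [0.946, 0.003, -0.323], [-0.323, 0.002, -0.946]]
force: [1.1, 0.2, -0.6]
opening: 0.692
grasp_force: 0.0
time_s: 9.55
position: [0.6388, 0.2671, 0.3563]
tcp_rot: [[-0.007, 1.0, -0.001], [0.907, 0.006, -0.422], [-0.422, -0.004, -0.907]]
force: [0.5, 0.0, 0.4]
opening: 0.687
grasp_force: 0.0
top [6.494e-01 3.690e-02 5.010e-02 5.610e-02 7.400e+02 6.429e-01 3.470e-02] [6.388e-01 1.730e-01 5.080e-02 7.380e-02 9.660e+02 6.381e-01 1.715e-01]
side [6.454e-01 3.560e-02 5.160e-02 5.370e-02 4.600e+02 6.451e-01 3.680e-02] [6.336e-01 1.701e-01 5.260e-02 7.120e-02 4.500e+02 6.344e-01 1.709e-01]
t 9.65 shift [ 0.0004 -0.0024 -0.2689] turn [-0.0003 -0.002  -0.0036] deg 0.5
```

View pics/w_top.png

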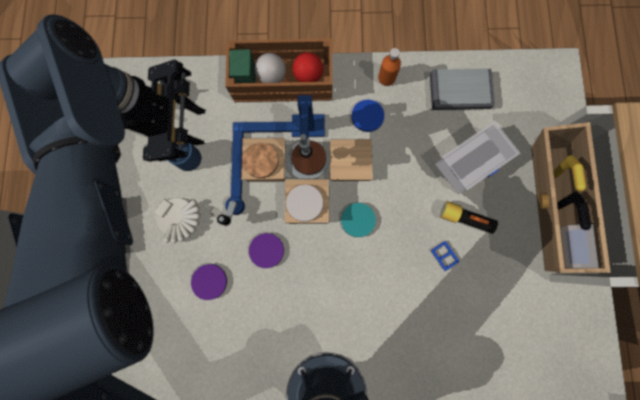

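Walnut is on the plate, but depth puts it 6 mm short in y, with TCP-to-centre at 55 mm. There is plenty of time, so I go back and nudge it 6 mm rather than ride the tolerance.

```bash
python3 -m handwheel '[[0.009,-0.02,0,0,0,0],[0.009,-0.06,0,0,0,0],[0.009,-0.1,0,0,0,0],[0.009,-0.14,0,0.06,0,0],[0.009,-0.18,0,0.12,0,0],[0.009,-0.22,0,0.18,0,0],[0.009,-0.255,0,0.24,0,0],[0.009,-0.29,0,0.3,0,0]]' >/dev/null
python3 -m handwheel '[[0,-0.035,0,0.06,0,0],[0,-0.07,0,0.12,0,0],[0,-0.1,0,0.1363,0,0],[0,-0.125,-0.02,0.1363,0,0],[0,-0.125,-0.06,0.1363,0,0],[0,-0.125,-0.1,0.1363,0,0],[0,-0.125,-0.14,0.1363,0,0],[0,-0.125,-0.16,0.1363,0,0]]'
python3 goal.py .6475 -.14 .0715 90 25 0
```

```text
time_s: 10.98
position: [0.6446, -0.1519, 0.1921]
tcp_rot: [[0.001, 1.0, -0.007], [0.905, 0.001, 0.425], [0.425, -0.007, -0.905]]
force: [-0.6, -0.6, 0.0]
opening: 0.689
grasp_force: 0.0
t 10.9833 shift [ 0.0029  0.0119 -0.1206] turn [-0.0011 -0.0033 -0.0007] deg 0.4
```

```bash
python3 -m handwheel '[[0,0.02,-0.04,0,0,0],[0,0.04,-0.08,0,0,0],[0,0.05,-0.11,0,0,0],[0,0.05,-0.122,0,0,0],[0,0.05,-0.124,0,0,0],[0,0.05,-0.124,0,0,0],[0,0.05,-0.124,0,0,0],[0,0.05,-0.124,0,0,0]]'
python3 goal.py .6475 -.012 .0715 90 25 0
```

```text
time_s: 11.65
position: [0.65, -0.1025, 0.0759]
tcp_rot: [[-0.005, 1.0, 0.004], [0.907, 0.003, 0.42], [0.42, 0.006, -0.907]]
force: [-0.1, -0.1, 0.3]
opening: 0.694
grasp_force: 0.0
t 11.65 shift [-0.0025  0.0905 -0.0044] turn [ 0.0014  0.0031 -0.0014] deg 0.4
```

```bash
python3 -m handwheel '[[-0.001,0.015,-0.002,0,0,0],[-0.001,0.03,-0.002,0,0,0],[-0.001,0.045,-0.002,0,0,0],[-0.001,0.06,-0.002,0,0,0],[-0.001,0.068,-0.002,0,0,0],[-0.001,0.074,-0.002,0,0,0],[-0.001,0.077,-0.002,0,0,0],[-0.001,0.08,-0.002,0,0,0]]'
python3 goal.py .6475 -.012 .0715 90 25 0
```

```text
time_s: 12.32
position: [0.6474, -0.0197, 0.0713]
tcp_rot: [[-0.005, 1.0, -0.001], [0.906, 0.005, 0.422], [0.422, 0.001, -0.906]]
force: [0.3, -0.3, -0.4]
opening: 0.69
grasp_force: 0.0
t 12.3167 shift [0.0001 0.0077 0.0002] turn [ 0.0001  0.0007 -0.0025] deg 0.3
```

```bash
python3 -m handwheel '[[0,0.001,0,0,0,0],[0,0.003,0,0,0,0],[0,0.005,0,0,0,0],[0,0.0065,0,0,0,0],[0,0.0075,0,0,0,0],[0,0.008,0,0,0,0],[0,0.008,0,0,0,0],[0,0.008,0,0,0,0]]'
python3 -m handwheel '[[0,-0.01,0,0,0,0],[0,-0.03,0,0,0,0],[0,-0.05,0,0,0,0],[0,-0.08,0.02,0,0,0],[0,-0.11,0.05,0,0,0],[0,-0.14,0.09,0,0,0],[0,-0.14,0.13,0,0,0],[0,-0.14,0.17,0,0,0]]' >/dev/null
python3 -m handwheel '[[0,0,0.04,0,0,0],[0,0,0.08,-0.05,0,0],[0,0,0.11,-0.1,0,0],[0,0.03,0.12,-0.15,0,0],[0,0.065,0.12,-0.2,0,0],[0,0.1,0.12,-0.26,0,0],[0,0.135,0.12,-0.32,0,0],[0,0.17,0.12,-0.38,0,0]]' >/dev/null
python3 -m handwheel '[[0,0.035,0,-0.05,0,0],[0,0.07,0,-0.0563,0,0],[0,0.105,0,-0.0563,0,0],[0,0.14,0,-0.0563,0,0],[0,0.175,0,-0.0563,0,0],[-0.003,0.21,0,-0.0563,0,0],[-0.006,0.235,0,-0.0563,0,0],[-0.009,0.25,0,-0.0563,0,0]]'
python3 - <<'E'
from fit import *
for c in("top","side"):
    im,d=cams.capture(c);P=cloud(c,d)
    print(c,circ(P,d,(.648,.043),.056,.058), circ(P,d,(.639,.172),.073,.06))
E
python3 goal.py .639 .265 .0875 90 -25 0
```

```text
time_s: 12.98
position: [0.6473, -0.0124, 0.0713]
tcp_rot: [[-0.004, 1.0, -0.001], [0.906, 0.004, 0.423], [0.423, 0.001, -0.906]]
force: [-0.1, -0.8, -0.5]
opening: 0.693
grasp_force: 0.3
time_s: 14.98
position: [0.6377, 0.2706, 0.3565]
tcp_rot: [[-0.007, 1.0, -0.001], [0.907, 0.006, -0.422], [-0.422, -0.004, -0.907]]
force: [0.8, -0.3, 0.7]
opening: 0.688
grasp_force: 0.0
top [6.49e-01 4.21e-02 5.01e-02 5.62e-02 7.24e+02 6.42e-01 4.12e-02] [6.391e-01 1.721e-01 5.020e-02 7.380e-02 9.480e+02 6.378e-01 1.716e-01]
side [6.447e-01 3.900e-02 5.210e-02 5.370e-02 4.400e+02 6.429e-01 4.000e-02] [6.334e-01 1.729e-01 5.330e-02 7.130e-02 4.450e+02 6.327e-01 1.708e-01]
t 15.0833 shift [ 0.0014 -0.0048 -0.269 ] turn [-0.0001 -0.0019 -0.0033] deg 0.4
```

```bash
python3 -m handwheel '[[0.001,-0.004,-0.04,0,0,0],[0.001,-0.004,-0.08,0,0,0],[0.001,-0.004,-0.12,0,0,0],[0.001,-0.004,-0.16,0,0,0],[0.001,-0.004,-0.2,0,0,0],[0.001,-0.004,-0.235,0,0,0],[0.001,-0.004,-0.26,0,0,0],[0.001,-0.004,-0.269,0,0,0]]' >/dev/null
python3 -m handwheel '[[0,0,0,0,0,0],[0,0,0,0,0,0],[0,0,0,0,0,0],[0,0,0,0,0,0],[0,0,0,0,0,0],[0,0,0,0,0,0],[0,0,0,0,0,0],[0,0,0,0,0,0]]'
python3 goal.py .647 .098 .0875 90 -25 0
```

```text
time_s: 16.42
position: [0.6394, 0.264, 0.0887]
tcp_rot: [[-0.004, 1.0, 0.0], [0.906, 0.004, -0.422], [-0.422, -0.002, -0.906]]
force: [0.1, -1.5, -0.3]
opening: 0.69
grasp_force: 0.0
t 16.4167 shift [ 0.0076 -0.166  -0.0012] turn [-0.0002 -0.0009 -0.002 ] deg 0.3
```

```bash
python3 -m handwheel '[[0,-0.012,-0.001,0,0,0],[0,-0.024,-0.001,0,0,0],[0,-0.033,-0.001,0,0,0],[0,-0.041,-0.001,0,0,0],[0,-0.049,-0.001,0,0,0],[0.001,-0.057,-0.001,0,0,0],[0.001,-0.065,-0.001,0,0,0],[0.002,-0.073,-0.001,0,0,0]]'
python3 -m handwheel '[[0,-0.008,0,0,0,0],[0.001,-0.016,0,0,0,0],[0.002,-0.024,0,0,0,0],[0.002,-0.032,0,0,0,0],[0.003,-0.04,0,0,0,0],[0.003,-0.047,0,0,0,0],[0.004,-0.053,0,0,0,0],[0.004,-0.058,0,0,0,0]]'
python3 - <<'E'
from fit import *
for c in("top","side"):
    im,d=cams.capture(c);P=cloud(c,d)
    print(c,circ(P,d,(.648,.075),.073,.07))
E
python3 goal.py .647 .098 .0875 90 -25 0
```

```text
time_s: 17.08
position: [0.6412, 0.19, 0.0871]
tcp_rot: [[-0.004, 1.0, -0.001], [0.906, 0.004, -0.422], [-0.422, -0.003, -0.906]]
force: [0.5, 1.1, -1.0]
opening: 0.689
grasp_force: 0.4
time_s: 17.75
position: [0.6453, 0.1319, 0.087]
tcp_rot: [[-0.004, 1.0, -0.001], [0.906, 0.003, -0.423], [-0.423, -0.003, -0.906]]
force: [-0.8, 0.7, -0.2]
opening: 0.687
grasp_force: 0.4
top [6.403e-01 8.200e-02 6.350e-02 7.330e-02 7.930e+02 6.409e-01 7.670e-02]
side [6.443e-01 8.010e-02 6.320e-02 7.100e-02 4.040e+02 6.362e-01 7.290e-02]
t 17.85 shift [ 0.0018 -0.0336  0.0004] turn [ 0.0002 -0.0015 -0.0013] deg 0.2
```

```bash
python3 -m handwheel '[[0,-0.007,0,0,0,0],[0.001,-0.014,0,0,0,0],[0.001,-0.02,0,0,0,0],[0.002,-0.025,0,0,0,0],[0.002,-0.029,0,0,0,0],[0.002,-0.032,0,0,0,0],[0.002,-0.0335,0,0,0,0],[0.002,-0.034,0,0,0,0]]'
python3 -m handwheel '[[0,0,0,0,0,0],[0,0.015,0,0,0,0],[0,0.035,0,0,0,0],[0,0.06,0,0,0,0],[0,0.09,0,0,0,0],[0,0.12,0,0,0,0],[0,0.12,0,0,0,0],[0,0.12,0,0,0,0]]'
python3 - <<'E'
from fit import *
for c in("top","side"):
    im,d=cams.capture(c);P=cloud(c,d)
    print(c,circ(P,d,(.648,.043),.072,.058))
E
python3 goal.py .48 .15 .33 180 0 -25
```

```text
time_s: 18.52
position: [0.6473, 0.0986, 0.0872]
tcp_rot: [[-0.004, 1.0, -0.001], [0.906, 0.003, -0.422], [-0.422, -0.002, -0.906]]
force: [0.3, 1.4, 0.7]
opening: 0.69
grasp_force: 0.6
time_s: 19.18
position: [0.6468, 0.2218, 0.0869]
tcp_rot: [[-0.008, 1.0, 0.001], [0.906, 0.008, -0.423], [-0.423, -0.002, -0.906]]
force: [-0.1, 0.0, 0.5]
opening: 0.694
grasp_force: 0.0
top [6.489e-01 3.650e-02 5.020e-02 7.210e-02 7.520e+02 6.428e-01 3.450e-02]
side [6.451e-01 3.630e-02 5.050e-02 6.970e-02 4.240e+02 6.420e-01 3.390e-02]
t 19.2833 shift [-0.1668 -0.069   0.2431] turn [ 0.0016 -0.001   0.7831] deg 89.7
```

Cork reads 6.5 mm past centre, because the camera and robot y differ by about 4 mm. I now know the offset, so I nudge it back from the −y side as with walnut.

```bash
python3 -m handwheel '[[0,0.01,0.04,0,0,0],[0,0.01,0.08,0,0,0],[0,0.01,0.12,0,0,0],[0,0.01,0.16,0,0,0],[0,0.01,0.2,0,0,0],[0,0.01,0.24,0,0,0],[0,-0.02,0.27,0,0,0],[0,-0.055,0.27,0,0,0]]' >/dev/null
python3 -m handwheel '[[0,-0.035,0,0,0,0],[0,-0.07,0,0.06,0,0],[0,-0.105,0,0.12,0,0],[0,-0.14,0,0.18,0,0],[0,-0.175,0,0.24,0,0],[0,-0.21,0,0.3,0,0],[0,-0.245,0,0.36,0,0],[0,-0.28,0,0.42,0,0]]' >/dev/null
python3 -m handwheel '[[0,-0.02,-0.02,0.0163,0,0],[0,-0.02,-0.06,0.0163,0,0],[0,-0.02,-0.1,0.0163,0,0],[0,-0.02,-0.14,0.0163,0,0],[0,-0.02,-0.18,0.0163,0,0],[0,-0.02,-0.22,0.0163,0,0],[0,-0.02,-0.25,0.0163,0,0],[0,-0.02,-0.268,0.0163,0,0]]'
python3 -m handwheel '[[0,0,0,0,0,0],[0,0,0,0,0,0],[0,0,0,0,0,0],[0,0,0,0,0,0],[0,0,0,0,0,0],[0,0,0,0,0,0],[0,0,0,0,0,0],[0,0,0,0,0,0]]' |head -2
python3 - <<'E'
from fit import *
for c in("top","side"):
    im,d=cams.capture(c);P=cloud(c,d)
    print(c,circ(P,d,(.648,.043),.072,.058),circ(P,d,(.648,.043),.04,.058))
E
python3 goal.py .6475 -.011 .0875 90 25 0
```

```text
time_s: 21.28
position: [0.6441, -0.1365, 0.0848]
tcp_rot: [[0.0, 1.0, -0.006], [0.905, 0.003, 0.425], [0.425, -0.006, -0.905]]
force: [-0.8, 0.8, 0.0]
opening: 0.692
grasp_force: 0.0
time_s: 21.95
position: [0.6475, -0.1362, 0.0898]
top [6.583e-01 7.300e-02 2.980e-02 7.180e-02 8.200e+01 6.589e-01 7.730e-02] [6.526e-01 8.710e-02 3.560e-02 4.020e-02 5.200e+01 6.484e-01 9.340e-02]
side [6.443e-01 3.650e-02 5.080e-02 6.970e-02 4.090e+02 6.435e-01 3.370e-02] [6.470e-01 4.240e-02 5.790e-02 3.860e-02 1.050e+02 6.294e-01 1.490e-02]
t 22.05 shift [ 0.0002  0.1251 -0.0019] turn [ 0.      0.0008 -0.0022] deg 0.3
```

```bash
python3 -m handwheel '[[0,0.015,-0.002,0,0,0],[0,0.03,-0.002,0,0,0],[0,0.045,-0.002,0,0,0],[0,0.06,-0.002,0,0,0],[0,0.075,-0.002,0,0,0],[0,0.088,-0.002,0,0,0],[0,0.098,-0.002,0,0,0],[0,0.104,-0.002,0,0,0]]' |head -2
python3 -m handwheel '[[0,0.004,0,0,0,0],[0,0.008,0,0,0,0],[0,0.012,0,0,0,0],[0,0.015,0,0,0,0],[0,0.018,0,0,0,0],[0,0.02,0,0,0,0],[0,0.021,0,0,0,0],[0,0.021,0,0,0,0]]'
python3 - <<'E'
from fit import *
im,d=cams.capture("side");P=cloud("side",d)
print(circ(P,d,(.648,.043),.072,.058))
E
python3 goal.py .6475 -.011 .0875 90 25 0
```

```text
time_s: 22.72
position: [0.647, -0.0299, 0.0872]
time_s: 23.38
position: [0.6474, -0.0113, 0.0871]
tcp_rot: [[-0.004, 1.0, -0.0], [0.906, 0.004, 0.423], [0.423, 0.001, -0.906]]
force: [-0.6, -1.2, 0.5]
opening: 0.69
grasp_force: 0.3
[6.426e-01 4.640e-02 5.190e-02 7.010e-02 1.030e+02 6.307e-01 6.860e-02]
t 23.4333 shift [0.0002 0.0004 0.0004] turn [-0.      0.0007 -0.002 ] deg 0.2
```

```bash
python3 -m handwheel '[[0,-0.01,0,0,0,0],[0,-0.03,0,0,0,0],[0,-0.06,0,0,0,0],[0,-0.09,0.02,0,0,0],[-0.02,-0.12,0.05,0,0,0],[-0.04,-0.14,0.08,0,0,0],[-0.065,-0.14,0.11,0,0,0],[-0.09,-0.14,0.145,0,0,0]]' |head -2
python3 goal.py .40 .051 .33 180 0 -25
```

```text
time_s: 24.1
position: [0.5574, -0.1537, 0.2303]
t 24.1 shift [-0.1574  0.2047  0.0997] turn [-0.3406 -0.341   0.7299] deg 100.2
```

```bash
python3 -m handwheel '[[-0.02,0,0.03,-0.02,-0.02,0.05],[-0.04,0,0.06,-0.045,-0.045,0.1],[-0.06,0.01,0.09,-0.07,-0.07,0.15],[-0.08,0.03,0.1,-0.095,-0.095,0.2],[-0.1,0.06,0.1,-0.12,-0.12,0.255],[-0.12,0.09,0.1,-0.145,-0.145,0.31],[-0.13,0.12,0.1,-0.168,-0.168,0.36],[-0.14,0.15,0.1,-0.19,-0.19,0.409]]'
python3 - <<'E'
from fit import *
for c in("top","side"):
    im,d=cams.capture(c);P=cloud(c,d)
    print(c,circ(P,d,(.648,.043),.072,.058),circ(P,d,(.513,.047),.089,.06))
E
python3 goal.py .41 .051 .33 180 0 -25
```

```text
time_s: 24.77
position: [0.4175, -0.0005, 0.3302]
tcp_rot: [[-0.77, 0.619, 0.159], [0.636, 0.765, 0.1], [-0.06, 0.178, -0.982]]
force: [0.9, 0.6, 1.2]
opening: 0.688
grasp_force: 0.0
top [6.487e-01 4.390e-02 5.030e-02 7.190e-02 7.480e+02 6.418e-01 4.300e-02] [5.183e-01 4.760e-02 4.810e-02 8.970e-02 1.840e+02 5.405e-01 3.610e-02]
side [6.430e-01 4.190e-02 5.190e-02 6.980e-02 3.920e+02 6.425e-01 3.920e-02] [5.097e-01 4.670e-02 5.150e-02 8.730e-02 5.850e+02 5.076e-01 4.660e-02]
t 24.8667 shift [-0.0042  0.0476  0.0004] turn [-0.1491 -0.1532  0.3165] deg 43.8
```

```bash
python3 -m handwheel '[[0,0.01,0,-0.02,-0.02,0.045],[0,0.02,0,-0.045,-0.045,0.09],[0,0.03,0,-0.07,-0.07,0.14],[0,0.04,0,-0.09,-0.09,0.19],[-0.003,0.0476,0,-0.115,-0.115,0.24],[-0.004,0.0476,0,-0.13,-0.14,0.28],[-0.004,0.0476,0,-0.1491,-0.1532,0.3165],[-0.004,0.0476,0,-0.1491,-0.1532,0.3165]]'
python3 -m handwheel '[[0,0,-0.03,0,0,0],[0,0,-0.06,0,0,0],[0,0,-0.09,0,0,0],[0,0,-0.11,0,0,0],[0,0,-0.12,0,0,0],[0,0,-0.12,0,0,0],[0,0,-0.12,0,0,0],[0,0,-0.12,0,0,0]]'
python3 goal.py .42 .051 .1035 180 0 -25
```

```text
time_s: 25.53
position: [0.4138, 0.0462, 0.3293]
tcp_rot: [[-0.905, 0.006, 0.425], [0.006, 1.0, -0.0], [-0.425, 0.002, -0.905]]
force: [0.0, -0.5, -0.5]
opening: 0.692
grasp_force: 0.0
time_s: 26.2
position: [0.4162, 0.0459, 0.2105]
tcp_rot: [[-0.904, 0.007, 0.428], [0.007, 1.0, -0.001], [-0.428, 0.003, -0.904]]
force: [0.2, 0.2, -0.4]
opening: 0.69
grasp_force: 0.0
t 26.2 shift [ 0.0038  0.0051 -0.107 ] turn [-0.0013  0.003   0.0035] deg 0.6
```

```bash
python3 -m handwheel '[[0,0.005,-0.03,0,0,0.003],[0,0.005,-0.06,0,0,0.003],[0,0.005,-0.085,0,0,0.003],[0.002,0.005,-0.1,0,0,0.003],[0.002,0.005,-0.107,0,0,0.003],[0.002,0.005,-0.107,0,0,0.003],[0.002,0.005,-0.107,0,0,0.003],[0.002,0.005,-0.107,0,0,0.003]]'
python3 goal.py .588 .047 .1035 180 0 -25
```

```text
time_s: 26.87
position: [0.4358, 0.0596, 0.1371]
tcp_rot: [[-0.923, 0.006, 0.385], [0.001, 1.0, -0.011], [-0.385, -0.01, -0.923]]
force: [-0.3, 0.3, 0.5]
opening: 0.692
grasp_force: 0.0
t 26.8667 shift [ 0.1522 -0.0126 -0.0336] turn [ 0.0047 -0.0208  0.0029] deg 2.5
```

The 25° lean is out of reach this close in, so for white I use 15°, which still clears the foot.

```bash
python3 goal.py .442 .051 .16 180 0 -15; python3 -m handwheel '[[0.005,0,0.02,0,0.03,0],[0.007,-0.004,0.03,0,0.07,0],[0.007,-0.006,0.03,0,0.07,0],[0.007,-0.008,0.03,0,0.07,0],[0.007,-0.008,0.03,0,0.07,0],[0.007,-0.008,0.03,0,0.07,0],[0.007,-0.008,0.03,0,0.07,0],[0.007,-0.008,0.03,0,0.07,0]]'
python3 goal.py .442 .051 .1036 180 0 -15
```

```text
t 26.8667 shift [ 0.0062 -0.0086  0.0229] turn [0.005  0.0665 0.0025] deg 7.6
time_s: 27.53
position: [0.4427, 0.0517, 0.1675]
tcp_rot: [[-0.967, 0.004, 0.253], [0.002, 1.0, -0.011], [-0.253, -0.01, -0.967]]
force: [0.7, 1.0, -0.7]
opening: 0.693
grasp_force: 0.0
t 27.5333 shift [-0.0007 -0.0007 -0.0639] turn [ 0.0049 -0.0028  0.0022] deg 0.7
```

```bash
python3 -m handwheel '[[0,0,-0.02,0.005,0,0.002],[0,0,-0.04,0.005,0,0.002],[0,0,-0.055,0.005,0,0.002],[0,0,-0.061,0.005,0,0.002],[0,0,-0.063,0.005,0,0.002],[0,0,-0.063,0.005,0,0.002],[0,0,-0.063,0.005,0,0.002],[0,0,-0.063,0.005,0,0.002]]'
python3 goal.py .591 .047 .1036 180 0 -15
```

```text
time_s: 28.2
position: [0.4426, 0.0516, 0.104]
tcp_rot: [[-0.968, 0.001, 0.251], [0.001, 1.0, -0.001], [-0.251, -0.0, -0.968]]
force: [0.0, -0.1, -0.6]
opening: 0.689
grasp_force: 0.0
t 28.2 shift [ 0.1484 -0.0046 -0.0004] turn [ 0.0002 -0.0038  0.0004] deg 0.4
```

```bash
python3 -m handwheel '[[0.008,0,0,0,0,0],[0.015,0,0,0,0,0],[0.022,0,0,0,0,0],[0.03,0,0,0,0,0],[0.038,0,0,0,0,0],[0.046,0,0,0,0,0],[0.054,-0.001,0,0,0,0],[0.062,-0.001,0,0,0,0]]'
python3 -m handwheel '[[0.008,0,0,0,0,0],[0.016,-0.001,0,0,0,0],[0.024,-0.001,0,0,0,0],[0.032,-0.001,0,0,0,0],[0.04,-0.002,0,0,0,0],[0.047,-0.002,0,0,0,0],[0.053,-0.003,0,0,0,0],[0.057,-0.003,0,0,0,0]]'
python3 - <<'E'
from fit import *
for c in("top","side"):
    im,d=cams.capture(c);P=cloud(c,d)
    print(c,circ(P,d,(.62,.043),.089,.075))
E
python3 goal.py .591 .047 .1036 180 0 -15
```

```text
time_s: 28.87
position: [0.505, 0.0506, 0.1033]
tcp_rot: [[-0.968, 0.001, 0.25], [0.001, 1.0, -0.001], [-0.25, -0.0, -0.968]]
force: [-1.3, -1.1, 1.6]
opening: 0.69
grasp_force: 1.0
time_s: 29.53
position: [0.5627, 0.0473, 0.1033]
tcp_rot: [[-0.968, 0.001, 0.251], [0.001, 1.0, -0.001], [-0.251, -0.001, -0.968]]
force: [-0.7, 1.2, 0.4]
opening: 0.692
grasp_force: 0.4
top [6.211e-01 4.410e-02 4.950e-02 8.910e-02 5.360e+02 6.283e-01 4.370e-02]
side [6.128e-01 4.410e-02 5.330e-02 8.610e-02 5.900e+01 6.360e-01 1.610e-02]
t 29.6333 shift [ 0.0284 -0.0004  0.0002] turn [ 0.0003 -0.0037  0.0005] deg 0.4
```

```bash
python3 -m handwheel '[[0.006,0,0,0,0,0],[0.012,0,0,0,0,0],[0.017,0,0,0,0,0],[0.021,0,0,0,0,0],[0.024,0,0,0,0,0],[0.026,0,0,0,0,0],[0.027,0,0,0,0,0],[0.027,0,0,0,0,0]]'
python3 -m handwheel '[[-0.005,0,0,0,0,0],[-0.02,0,0,0,0,0],[-0.04,0,0,0,0,0],[-0.07,0,0,0,0,0],[-0.1,0,0.02,0,0,0],[-0.12,0,0.05,0,0,0],[-0.13,0.02,0.08,0,0.06,0],[-0.13,0.05,0.11,0,0.1,0]]'
python3 - <<'E'
from fit import *
for c in("top","side"):
    im,d=cams.capture(c);P=cloud(c,d)
    print(c,circ(P,d,(.648,.043),.088,.058))
E
python3 goal.py .468 .27 .22 180 0 0
```

```text
time_s: 30.3
position: [0.5884, 0.0476, 0.1033]
tcp_rot: [[-0.968, 0.001, 0.25], [0.001, 1.0, -0.001], [-0.25, -0.0, -0.968]]
force: [0.1, 0.0, 0.2]
opening: 0.691
grasp_force: 0.3
time_s: 30.97
position: [0.4556, 0.0821, 0.1952]
tcp_rot: [[-0.997, 0.002, 0.077], [0.002, 1.0, 0.003], [-0.077, 0.004, -0.997]]
force: [1.1, 0.0, -0.4]
opening: 0.689
grasp_force: 0.0
top [6.448e-01 4.370e-02 5.030e-02 8.810e-02 7.700e+02 6.380e-01 4.370e-02]
side [6.418e-01 4.400e-02 5.140e-02 8.570e-02 3.840e+02 6.346e-01 3.870e-02]
t 31.0667 shift [0.0034 0.186  0.0215] turn [-0.0022  0.0481 -0.0015] deg 5.5
```

White is at (0.645,0.044), 3 mm off centre, so all three are placed. Next I go above the sleeve and look from the wrist.

```bash
python3 -m handwheel '[[0,0.03,0.015,0,0.03,0],[0,0.065,0.02,0,0.045,0],[0.001,0.1,0.02,0,0.045,0],[0.003,0.13,0.02,0,0.045,0],[0.003,0.155,0.02,0,0.045,0],[0.003,0.172,0.02,0,0.045,0],[0.003,0.18,0.02,0,0.045,0],[0.003,0.182,0.02,0,0.045,0]]' >/dev/null
python3 -m handwheel '[[0,0,0,0,0,0],[0,0,0,0,0,0],[0,0,0,0,0,0],[0,0,0,0,0,0],[0,0,0,0,0,0],[0,0,0,0,0,0],[0,0,0,0,0,0],[0,0,0,0,0,0]]'
python3 - <<'E'
from fit import *
P0=None
im,d=cams.capture("wrist");P=cloud("wrist",d);cv2.imwrite("pics/wr.png",im)
print("sleeve",circ(P,d,(.469,.270),.104,.03,.006),"cap",circ(P,d,(.518,.256),.035,.035,.004))
for q in("sleeve_mid","crank_axis"):
    print(q,[(x["position"],x["conf"],px2w("wrist",*x["position"],z=.08)) for x in models.tip_of(q,"wrist")[:2]])
E
python3 goal.py .469 .27 .09 180 0 0
```

```text
time_s: 32.4
position: [0.4637, 0.2646, 0.2146]
tcp_rot: [[-1.0, -0.001, -0.004], [-0.001, 1.0, 0.005], [0.004, 0.005, -1.0]]
force: [-0.9, 0.4, 0.4]
opening: 0.691
grasp_force: 0.0
sleeve [4.695e-01 2.696e-01 1.410e-02 1.035e-01 8.780e+02 4.683e-01 2.694e-01] cap [5.172e-01 2.549e-01 2.580e-02 3.420e-02 1.003e+03 5.193e-01 2.525e-01]
sleeve_mid [([323.0, 199.0], 0.61, array([0.46568597, 0.26775432, 0.08      ]))]
crank_axis [([309.2, 253.6], 0.71, array([0.5178561 , 0.25521386, 0.08      ]))]
t 32.55 shift [ 0.0054  0.0052 -0.1246] turn [-0.0023 -0.002  -0.0004] deg 0.4
```

View pics/wr.png

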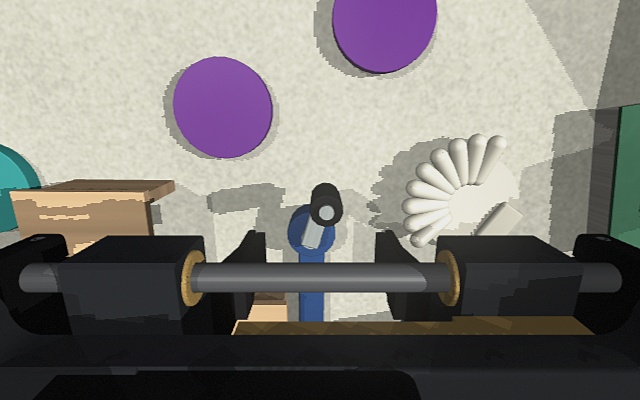

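The wrist view shows the sleeve at (326,205) on its crank arm above the blue post cap (310,228), midway between the open fingers. Robot-frame positions: sleeve (0.4693,0.2696), axis (0.518,0.255), radius 51 mm, which matches. I descend and grip.

```bash
python3 -m handwheel '[[0.005,0.005,-0.03,0,0,0],[0.005,0.005,-0.06,0,0,0],[0.005,0.005,-0.09,0,0,0],[0.005,0.005,-0.11,0,0,0],[0.005,0.005,-0.12,0,0,0],[0.005,0.005,-0.125,0,0,0],[0.005,0.005,-0.125,0,0,0],[0.005,0.005,-0.125,0,0,0]]'
python3 -m handwheel '[[0,0,0,0,0,0],[0,0,0,0,0,0],[0,0,0,0,0,0],[0,0,0,0,0,0],[0,0,0,0,0,0],[0,0,0,0,0,0],[0,0,0,0,0,0],[0,0,0,0,0,0]]' -0.6
python3 -c "
import numpy as np
a0=np.degrees(np.arctan2(.2696-.255,.4693-.518));print(a0)
for s in range(0,361,10):
  a=np.radians(a0-s);b=np.radians(a0);print(s,np.round(.05*np.array([np.cos(a)-np.cos(b),np.sin(a)-np.sin(b)]),4).tolist(),end=' ')"
```

```text
time_s: 33.22
position: [0.4693, 0.27, 0.0903]
tcp_rot: [[-1.0, -0.001, -0.003], [-0.001, 1.0, 0.005], [0.003, 0.005, -1.0]]
force: [0.4, 0.8, 0.5]
opening: 0.691
grasp_force: 0.0
time_s: 33.88
position: [0.4687, 0.27, 0.0898]
tcp_rot: [[-1.0, -0.001, -0.004], [-0.001, 1.0, 0.005], [0.004, 0.005, -1.0]]
force: [-0.2, 1.2, 2.4]
opening: 0.317
grasp_force: 30.0
163.31154999713587
0 [0.0, 0.0] 10 [0.0032, 0.0081] 20 [0.0078, 0.0155] 30 [0.0136, 0.022] 40 [0.0204, 0.0274] 50 [0.0281, 0.0316] 60 [0.0364, 0.0343] 70 [0.045, 0.0356] 80 [0.0537, 0.0353] 90 [0.0623, 0.0335] 100 [0.0704, 0.0303] 110 [0.0778, 0.0257] 120 [0.0843, 0.0199] 130 [0.0897, 0.0131] 140 [0.0938, 0.0054] 150 [0.0966, -0.0028] 160 [0.0978, -0.0115] 170 [0.0976, -0.0202] 180 [0.0958, -0.0287] 190 [0.0926, -0.0368] 200 [0.088, -0.0442] 210 [0.0822, -0.0507] 220 [0.0754, -0.0561] 230 [0.0677, -0.0603] 240 [0.0594, -0.063] 250 [0.0508, -0.0643] 260 [0.0421, -0.064] 270 [0.0335, -0.0623] 280 [0.0254, -0.059] 290 [0.018, -0.0545] 300 [0.0115, -0.0487] 310 [0.0061, -0.0418] 320 [0.002, -0.0341] 330 [-0.0008, -0.0259] 340 [-0.002, -0.0172] 350 [-0.0018, -0.0085] 360 [0.0, -0.0]
```

```bash
python3 -m handwheel '[[0.0032,0.0081,0,0,0,0],[0.0078,0.0155,0,0,0,0],[0.0136,0.022,0,0,0,0],[0.0204,0.0274,0,0,0,0],[0.0281,0.0316,0,0,0,0],[0.0364,0.0343,0,0,0,0],[0.045,0.0356,0,0,0,0],[0.0537,0.0353,0,0,0,0]]'
cat > tang.py <<'E'
from h import *
s=bot.read_state();p=np.array(s["position"])[:2]-[.518,.255];r=np.linalg.norm(p);u=p/r;F=np.array(s["force"])[:2]
a=np.degrees(np.arctan2(*p[::-1]))
print("t",s["time_s"],"turned",round((163.3-a)%360,1),"r",r.round(4),"resist",round(F@[-u[1],u[0]],2),"radial",round(F@u,2),"open",s["opening"])
E
python3 tang.py
```

```text
time_s: 34.55
position: [0.5167, 0.3056, 0.0897]
tcp_rot: [[-1.0, -0.0, -0.017], [-0.0, 1.0, 0.004], [0.017, 0.004, -1.0]]
force: [-10.2, 3.4, 10.5]
opening: 0.313
grasp_force: 30.0
t 34.55 turned 71.8 r 0.0506 resist 10.11 radial 3.67 open 0.3134646239195772
```

```bash
python3 -m handwheel '[[0.0086,-0.0018,0,0,0,0],[0.0167,-0.005,0,0,0,0],[0.0241,-0.0096,0,0,0,0],[0.0306,-0.0154,0,0,0,0],[0.036,-0.0222,0,0,0,0],[0.0401,-0.0299,0,0,0,0],[0.0429,-0.0381,0,0,0,0],[0.0441,-0.0468,0,0,0,0]]'
python3 tang.py
```

```text
time_s: 35.22
position: [0.5662, 0.2617, 0.0898]
tcp_rot: [[-1.0, 0.001, -0.004], [0.001, 1.0, 0.011], [0.004, 0.011, -1.0]]
force: [-1.3, 11.3, 2.3]
opening: 0.315
grasp_force: 30.0
t 35.2167 turned 155.4 r 0.0487 resist 11.38 radial 0.24 open 0.31512747232702876
```

```bash
python3 -m handwheel '[[0.0001,-0.0044,0,0,0,0],[-0.0003,-0.0087,0,0,0,0],[-0.001,-0.013,0,0,0,0],[-0.002,-0.0173,0,0,0,0],[-0.0035,-0.0214,0,0,0,0],[-0.0053,-0.0254,0,0,0,0],[-0.0074,-0.0292,0,0,0,0],[-0.0098,-0.0328,0,0,0,0]]' | head -1
python3 tang.py
python3 - <<'E'
from fit import *
for c in("side","top"):
    im,d=cams.capture(c);P=cloud(c,d)
    m=(d>0)&(np.hypot(P[...,0]-.646,P[...,1]-.043)<.012)&(P[...,2]>.2);print(c,P[m][:,2].max() if m.any() else 0)
    if c=="side":cv2.imwrite("pics/f1.png",cv2.resize(im[110:230,260:420],None,fx=4,fy=4,interpolation=2))
E
python3 -c "
import numpy as np
for s0 in(200,240,280,320,360):
  P=lambda s:.05*np.array([np.cos(np.radians(163.31-s)),np.sin(np.radians(163.31-s))])
  print(s0,[np.round(P(s0+5*i)-P(s0),4).tolist() for i in range(1,9)])"
```

```text
time_s: 35.88
t 35.8833 turned 196.1 r 0.0485 resist 11.22 radial -3.07 open 0.3181098882879814
side 0.22083552560575223
top 0.22529163385449394
200 [[-0.0028, -0.0034], [-0.0058, -0.0065], [-0.0091, -0.0094], [-0.0126, -0.0119], [-0.0164, -0.0141], [-0.0203, -0.016], [-0.0244, -0.0176], [-0.0286, -0.0188]]
240 [[-0.0043, -0.0008], [-0.0086, -0.0013], [-0.013, -0.0013], [-0.0173, -0.001], [-0.0216, -0.0003], [-0.0259, 0.0008], [-0.03, 0.0022], [-0.034, 0.004]]
280 [[-0.0038, 0.0021], [-0.0074, 0.0046], [-0.0108, 0.0073], [-0.0139, 0.0104], [-0.0168, 0.0137], [-0.0193, 0.0172], [-0.0216, 0.021], [-0.0235, 0.0249]]
320 [[-0.0015, 0.0041], [-0.0027, 0.0083], [-0.0036, 0.0126], [-0.004, 0.0169], [-0.0041, 0.0213], [-0.0037, 0.0256], [-0.003, 0.0299], [-0.002, 0.0341]]
360 [[0.0014, 0.0041], [0.0032, 0.0081], [0.0053, 0.0119], [0.0078, 0.0155], [0.0106, 0.0189], [0.0136, 0.022], [0.0169, 0.0249], [0.0204, 0.0274]]
```

View pics/f1.png

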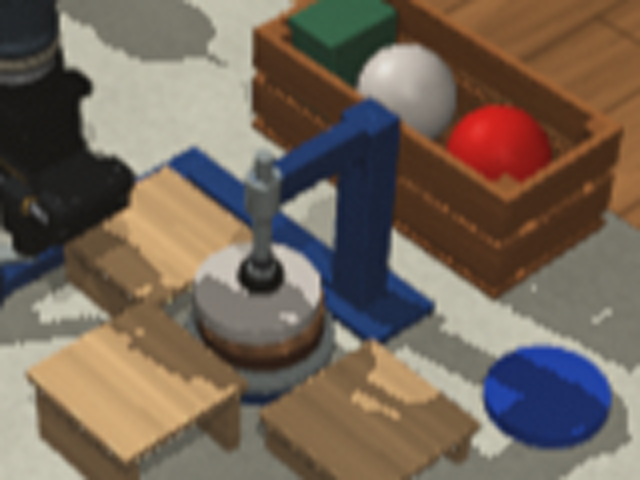

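The side view shows all three boards stacked with the foot (crop (262,275)) still above white. The spindle top has come down about 20 mm (0.243 → 0.222), i.e. about 40 mm per turn. I continue in 40° steps and watch the resistance, which has a baseline of about 11 N.

```bash
python3 -m handwheel '[[-0.0028,-0.0034,0,0,0,0],[-0.0058,-0.0065,0,0,0,0],[-0.0091,-0.0094,0,0,0,0],[-0.0126,-0.0119,0,0,0,0],[-0.0164,-0.0141,0,0,0,0],[-0.0203,-0.016,0,0,0,0],[-0.0244,-0.0176,0,0,0,0],[-0.0286,-0.0188,0,0,0,0]]' | head -1
python3 tang.py
python3 - <<'E'
from fit import *
im,d=cams.capture("side");P=cloud("side",d)
m=(d>0)&(np.hypot(P[...,0]-.642,P[...,1]-.044)<.022)&(P[...,2]>.09)
z=np.round(P[m][:,2],3);print(np.histogram(z,np.arange(.085,.25,.005)))
E
```

```text
time_s: 36.65
t 36.65 turned 234.7 r 0.049 resist 10.49 radial -2.34 open 0.3120794969417767
(array([ 2,  8, 29, 26, 13,  5,  6,  7,  7,  7,  5,  6,  4,  9,  4,  2,  6,
       11, 18, 14, 14, 19, 33, 11,  5, 11,  3,  0,  0,  0,  0,  0]), array([0.085, 0.09 , 0.095, 0.1  , 0.105, 0.11 , 0.115, 0.12 , 0.125,
       0.13 , 0.135, 0.14 , 0.145, 0.15 , 0.155, 0.16 , 0.165, 0.17 ,
       0.175, 0.18 , 0.185, 0.19 , 0.195, 0.2  , 0.205, 0.21 , 0.215,
       0.22 , 0.225, 0.23 , 0.235, 0.24 , 0.245]))
```

```bash
python3 -m handwheel '[[-0.0043,-0.0008,0,0,0,0],[-0.0086,-0.0013,0,0,0,0],[-0.013,-0.0013,0,0,0,0],[-0.0173,-0.001,0,0,0,0],[-0.0216,-0.0003,0,0,0,0],[-0.0259,0.0008,0,0,0,0],[-0.03,0.0022,0,0,0,0],[-0.034,0.004,0,0,0,0]]' | head -1
for i in 1 2 3; do python3 tang.py; python3 -c "
from h import *
cams.capture('side')"; done
python3 - <<'E'
from fit import *
for c in("side","top"):
    im,d=cams.capture(c);P=cloud(c,d)
    m=(d>0)&(np.hypot(P[...,0]-.642,P[...,1]-.044)<.022)&(P[...,2]>.09)
    z=P[m][:,2];print(c,np.histogram(z[z<.13],np.arange(.089,.13,.003))[0],np.sort(z)[-8:].round(3))
E
```

```text
time_s: 37.37
t 37.3667 turned 275.4 r 0.0498 resist 11.49 radial 4.65 open 0.31579031745647007
t 37.4167 turned 276.7 r 0.0499 resist 11.09 radial 4.92 open 0.31534257125158494
t 37.4667 turned 276.7 r 0.0499 resist 9.34 radial 5.34 open 0.31239198730058393
side [ 3 12 29 10  3  7  4  5  4  5  6  2  4] [0.209 0.21  0.21  0.211 0.212 0.212 0.212 0.213]
top [16 11 23 29 12  7  3 10  4  0  4  1  0] [0.213 0.213 0.213 0.213 0.213 0.214 0.214 0.215]
```

```bash
python3 -m handwheel '[[-0.0019,0.001,0,0,0,0],[-0.0038,0.0021,0,0,0,0],[-0.0056,0.0033,0,0,0,0],[-0.0074,0.0046,0,0,0,0],[-0.0091,0.0059,0,0,0,0],[-0.0108,0.0073,0,0,0,0],[-0.0124,0.0088,0,0,0,0],[-0.0139,0.0104,0,0,0,0]]' | head -1
python3 tang.py
python3 -m handwheel '[[-0.0015,0.0016,0,0,0,0],[-0.0029,0.0033,0,0,0,0],[-0.0042,0.005,0,0,0,0],[-0.0054,0.0068,0,0,0,0],[-0.0066,0.0087,0,0,0,0],[-0.0077,0.0106,0,0,0,0],[-0.0087,0.0125,0,0,0,0],[-0.0096,0.0145,0,0,0,0]]' | head -1
for i in 1 2 3; do python3 tang.py; python3 -c "
from h import *
cams.capture('side')"; done
python3 - <<'E'
from fit import *
for c in("side","top"):
    im,d=cams.capture(c);P=cloud(c,d)
    m=(d>0)&(np.hypot(P[...,0]-.642,P[...,1]-.044)<.022)&(P[...,2]>.09)
    z=P[m][:,2];print(c,np.histogram(z[z<.13],np.arange(.089,.13,.003))[0],np.sort(z)[-8:].round(3))
E
```

```text
time_s: 38.28
t 38.2833 turned 296.2 r 0.0504 resist 13.76 radial 6.96 open 0.31035725394556346
time_s: 38.95
t 38.95 turned 316.4 r 0.0509 resist 16.38 radial 3.47 open 0.3141590535532732
t 39.0 turned 316.8 r 0.0509 resist 14.77 radial 3.12 open 0.31642662054785436
t 39.05 turned 316.8 r 0.0509 resist 14.89 radial 3.49 open 0.31452711946688827
side [ 9 17 17  8 13  6  4  7  4  4  1  2  6] [0.204 0.205 0.206 0.206 0.206 0.206 0.208 0.208]
top [12 10 24 32 13  8  6  4  2  1  1  4  1] [0.208 0.208 0.208 0.209 0.209 0.209 0.21  0.21 ]
```

Resistance went 11.2 N at 276°, 13.8 N at 296° and 16.4 N at 316°. That slope is 7.5 N/rad, so contact was at about 277° and the crank is now about 40° past it, roughly 40 N on the stack. I unload the grip, open and rise.

```bash
python3 -m handwheel '[[0.0004,-0.0008,0,0,0,0],[0.0008,-0.0016,0,0,0,0],[0.0012,-0.0025,0,0,0,0],[0.0012,-0.0025,0,0,0,0],[0.0012,-0.0025,0,0,0,0],[0.0012,-0.0025,0,0,0,0],[0.0012,-0.0025,0,0,0,0],[0.0012,-0.0025,0,0,0,0]]' | sed -n '1,2p;4,6p'
python3 tang.py
python3 -m handwheel '[[0,0,0,0,0,0],[0,0,0,0,0,0],[0,0,0,0,0,0],[0,0,0,0,0,0],[0,0,0,0,0,0],[0,0,0,0,0,0],[0,0,0,0,0,0],[0,0,0,0,0,0]]' 0.3
python3 -m handwheel '[[0,0,0.01,0,0,0],[0,0,0.03,0,0,0],[0,0,0.06,0,0,0],[0,0,0.09,0,0,0],[0,0,0.12,0,0,0],[-0.02,0,0.14,0,0,0],[-0.04,0.02,0.15,0,0,0],[-0.05,0.04,0.15,0,0,0]]'
```

```text
time_s: 39.87
position: [0.4725, 0.232, 0.0898]
force: [2.3, -7.7, 3.0]
opening: 0.317
grasp_force: 30.0
t 39.8667 turned 316.5 r 0.051 resist 7.91 radial 1.47 open 0.3166749017169845
time_s: 40.53
position: [0.4716, 0.2332, 0.0895]
tcp_rot: [[-1.0, -0.001, -0.004], [-0.001, 1.0, 0.005], [0.004, 0.005, -1.0]]
force: [0.2, 0.1, 0.3]
opening: 0.647
grasp_force: 0.0
time_s: 41.2
position: [0.4208, 0.2731, 0.2429]
tcp_rot: [[-1.0, 0.001, -0.001], [0.001, 1.0, 0.006], [0.001, 0.006, -1.0]]
force: [0.7, -0.2, -0.6]
opening: 0.652
grasp_force: 0.0
```

Run:
```python
from fit import *
for c in("top","side"):
    im,d=cams.capture(c);P=cloud(c,d)
    m=(d>0)&(np.hypot(P[...,0]-.642,P[...,1]-.044)<.022)&(P[...,2]>.15)
    print(c,circ(P,d,(.648,.043),.088,.056),circ(P,d,(.474,.228),.104,.03,.006),np.sort(P[m][:,2])[-5:].round(3))
    cv2.imwrite(f"pics/end_{c}.png",im[100:260,150:450] if c=="top" else cv2.resize(im[90:270,170:440],None,fx=2.5,fy=2.5))
```

```text
top [6.447e-01 4.370e-02 5.020e-02 8.810e-02 7.560e+02 6.383e-01 4.360e-02] [4.742e-01 2.217e-01 1.190e-02 1.040e-01 3.000e+01 4.732e-01 2.197e-01] [0.21  0.21  0.212 0.212 0.213]
side [6.391e-01 4.280e-02 5.180e-02 8.580e-02 3.710e+02 6.366e-01 3.950e-02] [4.707e-01 2.280e-01 1.680e-02 1.030e-01 4.400e+01 4.691e-01 2.260e-01] [0.204 0.205 0.206 0.207 0.209]
```

View pics/end_side.png

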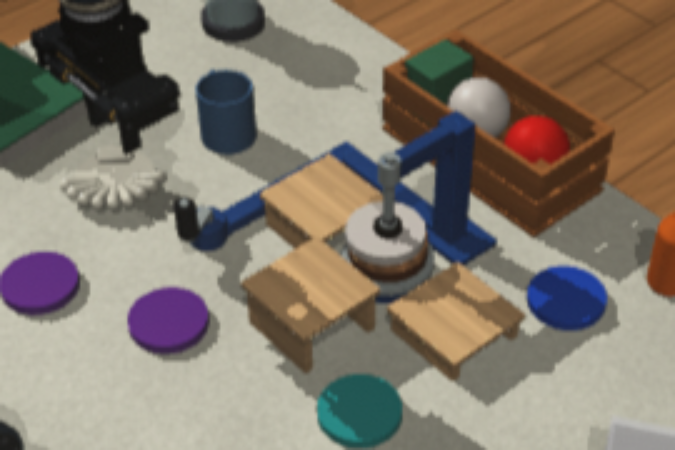

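The picture shows the stack at (385,240) with the foot down on it, the sleeve at (186,218) released, the gripper well clear and all bystanders where they were. I hand in.

```bash
python3 -c "
from rig import bot
print(bot.hand_in())"
```

```text
the job is handed in; nothing more can be done
None
```

The press is made up and handed in at about 41 s: walnut, cork and white were pushed on in that order, each last measured within about 3 mm of the plate's centre (walnut and cork each needed a second nudge to get there), and the crank was wound about 40° past contact, roughly 40 N on the stack by the spring figure, then let go.

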